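# Right the beaker, then find the cap's hand and hold it off the jar

## Robot

A 6-joint arm with a two-finger parallel gripper is mounted at the origin on the work surface. World frame = base frame: x ahead of the robot, y to its left, z up, the work surface at z = 0. Lengths are in m, angles in rad, forces in N, time in s.
With the tool pointing down it reaches from about 0.35 to 0.975 m from the base axis. Payload 4.9 kg.
Tool frame: the origin (TCP) lies at the very end of the fingers, on their centre line; the grasp point (between the pads) lies behind it (manip.pinch_z is the y of the grasp point in the tool frame, in m); y points along the fingers, x is the direction in which the jaws open and shut, and the axes are right-handed (so a half turn about y gives the same grasp; the last joint's range is limited). The gripper opens to 85 mm and grips with 20 to 120 N. Pads are 22 mm wide; open, the fingers measure 114 mm over their backs; the gripper's body (76 mm by 85 mm) begins 54 mm behind the grasp point. The pads swing forward as they close: fully open they stand 13 mm farther back than shut.
Start: joints at [1.052, 0.053, 1.613, -0, 1.476, -0.119], TCP at [0.243, 0.576, 0.231] pointing down, gripper open.
Joint ranges: [-3.01, 3.01], [-1.01, 2.22], [0.06, 2.58], [-1.02, 4.17], [0.09, 2.62], [-3.14, 3.14]. Speed limits (rad/s): [2.57, 2.57, 3.14, 3.14, 3.14, 3.14].

## Interface

Orientations are given as a unit quaternion [w, x, y, z].
In Python, from plant import manip gives the robot as it stands.
- The arm moves only by the tool drive_tool, never from a script. Its argument "motion" is a list of rows, each a list of 3 entries, a list of its own where there are three numbers: the shift along the tool's x, y, z in units of 25 mm (1.0 is 25 mm), then the turn, a rotation vector about the tool's x, y, z in units of 5 degrees (1.0 is 5 degrees), then the closure, from -1 (fully open) to 1 (shut). A call has 1 to 12 rows; each row shifts and turns the commanded pose from where the row before left it, along the tool's axes as they then stand; what a row does not reach is not made up. A row lasts 1/10 s, in which the tool goes at most 50 mm and 8.59 degrees, less where a joint would pass 70% of its speed; a pose out of reach is approached as far as the arm can. A call is refused whole if a number of a shift passes 1 or a number of a turn 1, either way. A call with a gripper value outside its range is refused whole. The fingers move at their own pace and stop on an object; the grip force is fixed at half the most. Time passes only in rows, so rows that do not move let the fingers close. It gives the time, the measured TCP pose, the force and the opening at its end, in the units of the state.
- manip.state(): the state, without advancing time (a new reading comes with each control period).
- manip.grab_frame(name): name is "scene" or "top" or "wrist"; returns a dict with "img" (480x640x3 uint8, blue, green, red), "range_z" (480x640 float32, m along the optical axis (not along the pixel's ray), 0 where there is no reading), "camera_matrix" (3x3 intrinsics, pixels), "world_from_camera" (4x4, takes a point from camera to world coordinates); the wrist camera has in their place "T_tool_cam" (4x4, takes a point from camera to tool coordinates, whose origin is the TCP and whose axes are the tool frame's). Camera axes: x right, y down, z forward; pixel columns grow to the right and rows downward; lengths in m; the calibration is good to about 2 mm. A picture is of the moment at which its call begins: read the wrist's pose just before it.
- manip.job_done(): hands the job in, once; it reports no verdict.
The state is a dict: "time": time; "joint_pos": joint angles; "joint_vel": joint speeds; "joint_efforts": joint torques, N m; "tool_pos": TCP position; "tool_rot": TCP orientation; "contact_force": force on the tool from outside, world axes, zero at the start; "ft_torque": the same for the moment, N m; "gripper_width": opening from 0.0 (shut) to 1.0 (fully open).
Only numpy, scipy, OpenCV 4.12 (cv2) and the standard library are available. Lean on these libraries where they do the work, as an engineer would, in place of code of your own. Each camera call takes 0.05 s, during which the arm holds its last target. There are 200 camera calls.

## Task

Get the toddler's rusks ready to serve: first stand the tipped steel beaker upright, mouth up, in the middle of the cork strip, in line with and midway between the bottle and the cup, and let go of it. Then open the rusk jar, whose cap may come loose clockwise or anticlockwise (a twist one way stops dead and the other way frees it, so try both), and finish while still holding the cap in the gripper, steady, at least 6 cm above where it sat on the jar. Leave everything else where it is.

Things in the scene. Friction and masses are not known exactly. Their poses are not given: they have to be found in the camera images.
- beaker: Eight-sided open steel beaker, 52 mm across flats, 92 mm tall, wall 3 mm, 0.08 to 0.17 kg. Origin at the centre of its foot, z towards its mouth; the flats face its own +-x and +-y. It starts lying on one flat on the cork strip, mouth roughly to the robot's left (+y), its own y level, across the strip between bottle and cup.
- lane: Flat cork strip fixed on the tray, 100 mm (its x) by 340 mm (its y), 8 mm thick; origin at the centre of its underside, which lies 15 mm above the table. It runs away from the robot, the cup nearer, the bottle farther. They stand near its centreline (x = 0), about 125 mm to its -y and +y; the beaker's place is its centre, x = y = 0.
- cup: White ceramic cup, 64 mm across, 75 mm tall, loose, standing on the strip at about +125 mm in its y. Origin under its foot. Leave alone.
- bottle: White feeding bottle, 54 mm across, 125 mm tall, loose, standing on the strip at about -125 mm in its y. Origin under its foot. Leave alone.
- jar: Clear jar of rusks, 76 mm across, held down on the tray by a 92 mm rubber suction foot: it cannot move or turn. Origin at the centre of its underside; rim 88 mm high. Two shoulders on the neck, at its own +x and -x, hold the cap's two lugs down. A hidden nib blocks one direction of turning; which one changes from start to start.
- cap: White plastic cap on the jar, 64 mm across, 0.06 to 0.12 kg, loose. Origin at the centre of its skirt's lower edge, 68 mm above the jar's origin. It starts with its x within 0.1 rad of the jar's x. It turns easily, without rising. The wrong way it stops dead after 0.1 to 0.45 rad; the right way it lifts straight off once turned 0.95 to 2.1 rad from the jar's x (lugs in the gaps).
- cap_rib (a point): Grip point on the cap's axis, 47 mm above the cap's origin, axes as the cap's. The round part of the cap is 25 mm high and carries an upright grip rib, 54 mm long (the cap's x), 16 mm thick (its y), reaching from 25 to 55 mm above the cap's origin.
- plate: Blue plastic plate, 150 mm across, 18 mm high, at the tray's far side. Leave alone.
- spoon: Wooden spoon, 180 mm, lying on the far right of the tray. Leave alone.
- puzzle_box: Beech puzzle box, 70 by 90 mm, 57 mm tall, at the left edge of the tray. Leave alone.
- bowl: White bowl, 100 mm across, 40 mm tall, at the near right of the tray. Leave alone.
There are look-alikes about, which are no part of the job. Leave any pink look-alike of the beaker alone.

How it is judged:
By the outcome, as a careful person would: the job done as asked, in the order asked, and still so for the second after the job is handed in, while the arm keeps its last pose, push and grip.
It also fails if it takes over 58 s, if anything falls off the work surface, if the arm or the gripper's body presses on something with over 40 N, if the wrist force passes 120 N, or if a joint passes its speed limit or range.

## Working session

There is one attempt and no reset: what is moved stays moved. The work goes in short steps, Python scripts to look and compute and a tool call to move; the robot and the scene stay as the last step left them, time stands still between calls to the robot, and variables do not carry over. Pictures are saved under pics/ and viewed, about 8 in all and at most 12, crops included, and the job is handed in when it is done.

Besides the shell and the picture viewer there is one more tool, called as name(argument=value, ...) on one line, values as JSON. drive_tool: Moves the arm, as the interface text tells. Its arguments: {"type":"object","properties":{"motion":{"type":"array","items":{"type":"array"}}},"required":["motion"]}

```bash
mkdir -p pics; cat > h.py <<'E'
import numpy as np,cv2
from plant import manip
from scipy.spatial.transform import Rotation as R
def TW():
    s=manip.state();q=s['tool_rot'];T=np.eye(4)
    T[:3,:3]=R.from_quat([q[1],q[2],q[3],q[0]]).as_matrix();T[:3,3]=s['tool_pos'];return T
def grab(n,save=None):
    T=TW();f=manip.grab_frame(n)
    f['W']=T@f['T_tool_cam'] if n=='wrist' else np.array(f['world_from_camera'])
    K=np.array(f['camera_matrix']);z=f['range_z'];v,u=np.mgrid[:480,:640]
    P=np.stack([(u-K[0,2])/K[0,0]*z,(v-K[1,2])/K[1,1]*z,z],-1)
    f['P']=P@f['W'][:3,:3].T+f['W'][:3,3];f['P'][z==0]=np.nan
    if save: cv2.imwrite('pics/'+save,f['img'])
    return f
E
python3 - <<'E'
from h import *
s=manip.state();print(s,manip.pinch_z);print(TW().round(3))
for n in('top','scene'):
    f=grab(n,n+'0.png');np.savez(n+'0.npz',**{k:f[k] for k in('img','P','W')},K=f['camera_matrix']);print(f['W'].round(3))
E
```

```text
{'time': 0.0, 'joint_pos': array([ 1.05200190e+00,  5.33544675e-02,  1.61430744e+00, -3.91113188e-05,
        1.47598373e+00, -1.18988561e-01]), 'joint_vel': array([ 5.25453496e-04, -5.32586517e-05,  2.28565829e-03,  1.01565138e-03,
        4.45273729e-04,  7.89126549e-04]), 'joint_efforts': array([-3.79379399e-04, -3.93690491e+01, -3.70174956e+01, -6.42017562e-05,
        7.05795974e-03, -7.86614976e-06]), 'tool_pos': array([0.24296543, 0.57516189, 0.23005647]), 'tool_rot': array([-0.58899023,  0.58966774,  0.39011464, -0.39139882]), 'contact_force': array([-0.1733452 , -0.62228828, -0.97236344]), 'ft_torque': array([ 0.03571278,  0.0333584 , -0.02334417]), 'gripper_width': 1.0015957471731114} -0.0187
[[ 0.389 -0.001 -0.921  0.243]
 [ 0.921 -0.002  0.389  0.575]
 [-0.002 -1.     0.     0.23 ]
 [ 0.     0.     0.     1.   ]]
[[ 0.02  -0.984  0.177  0.252]
 [-1.    -0.017  0.016 -0.016]
 [-0.013 -0.178 -0.984  1.409]
 [ 0.     0.     0.     1.   ]]
[[-0.506  0.681 -0.53   1.031]
 [ 0.862  0.392 -0.321  0.321]
 [-0.011 -0.619 -0.785  0.949]
 [ 0.     0.     0.     1.   ]]
```

View pics/top0.png

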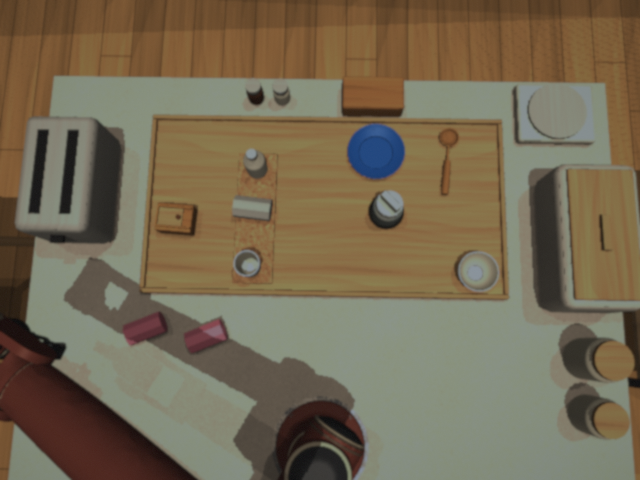

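View pics/scene0.png

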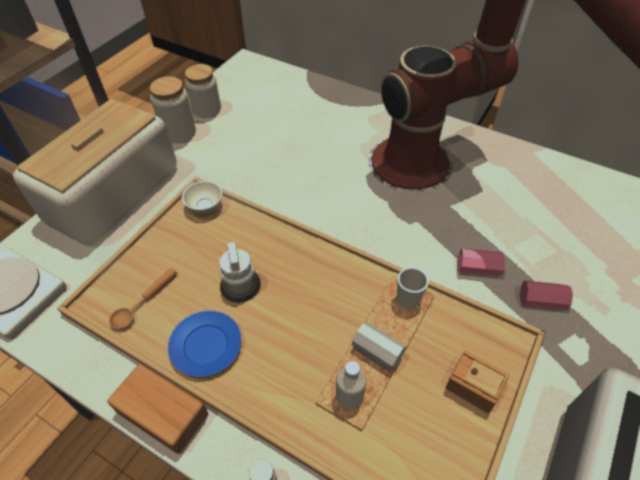

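The top view shows beaker (252,208) lying between bottle (254,163) and cup (246,263). The jar is at (387,208), and the pink decoys lie off the tray at (145,328) and (206,336). I'll measure these with the depth data.

```bash
cat > m.py <<'E'
from h import *
for n in('top','scene'):
    d=np.load(n+'0.npz');P=d['P'];img=d['img']
    X,Y,Z=P[...,0],P[...,1],P[...,2]
    def reg(name,c,r,z0,z1):
        m=(np.hypot(X-c[0],Y-c[1])<r)&(Z>z0)&(Z<z1);p=P[m]
        if len(p)<5: print(n,name,len(p));return
        print(n,name,len(p),'mean',p.mean(0).round(4),'rect',[np.round(a,4) for a in cv2.minAreaRect((p[:,:2]*1000).astype(np.float32))],'z',np.percentile(p[:,2],[2,50,98]).round(4))
    K=d['K'];
    if n=='top': C={k:P[v,u] for k,(u,v) in dict(beaker=(252,208),bottle=(252,156),cup=(247,262),cap=(389,203),jar=(387,208)).items()};print({k:v.round(3) for k,v in C.items()})
    reg('beaker',C['beaker'],.075,.06,.09); reg('beakerall',C['beaker'],.075,.035,.09)
    reg('bottle',C['bottle'],.05,.1,.2);reg('cup',C['cup'],.055,.085,.12)
    reg('rib',C['cap'],.055,.128,.2);reg('captop',C['cap'],.055,.100,.117)
    # lane: cork color
    hsv=cv2.cvtColor(img,cv2.COLOR_BGR2HSV)
    m=(abs(Z-.023)<.004)&(np.hypot(X-C['beaker'][0],Y-C['beaker'][1])<.21)
    p=P[m];
    if len(p)>9: print(n,'lane',len(p),[np.round(a,4) for a in cv2.minAreaRect((p[:,:2]*1000).astype(np.float32))],p.mean(0))
E
python3 m.py
python3 - <<'E'
import cv2
t=cv2.imread('pics/top0.png');a=cv2.resize(t[135:295,215:425],None,fx=3.8,fy=3.8,interpolation=2)[:600]
cv2.imwrite('pics/crop0.png',a)
E
```

```text
{'beaker': array([0.566, 0.179, 0.073]), 'bottle': array([0.674, 0.173, 0.15 ]), 'cup': array([0.437, 0.192, 0.033]), 'cap': array([ 0.57 , -0.152,  0.132]), 'jar': array([ 0.564, -0.15 ,  0.104])}
top beaker 731 mean [0.5702 0.1818 0.071 ] rect [array([571.8871, 182.2565]), array([92.5395, 51.8865]), np.float64(83.7681)] z [0.061  0.0719 0.0796]
top beakerall 854 mean [0.5687 0.1808 0.0682] rect [array([572.5565, 182.0885]), array([92.6177, 53.7625]), np.float64(83.3445)] z [0.043  0.0706 0.0795]
top bottle 345 mean [0.676  0.1746 0.1217] rect [array([679.3951, 175.9125]), array([45.5602, 52.1278]), np.float64(16.2833)] z [0.101  0.1158 0.1506]
top cup 185 mean [0.4292 0.1865 0.0956] rect [array([426.841 , 183.8958]), array([61.2367, 61.919 ]), np.float64(72.4469)] z [0.0857 0.0967 0.1032]
top rib 165 mean [ 0.5753 -0.1552  0.1372] rect [array([ 575.8524, -155.2344]), array([52.333 , 16.4207]), np.float64(43.364)] z [0.1304 0.1371 0.1428]
top captop 366 mean [ 0.5723 -0.1535  0.1075] rect [array([ 575.6349, -155.6601]), array([62.6701, 62.7967]), np.float64(46.0834)] z [0.1014 0.107
[... 495 characters left out ...]
rect [array([686.8298, 178.0361]), array([47.2971, 51.5954]), np.float64(24.0018)] z [0.1012 0.116  0.1502]
scene cup 349 mean [0.4284 0.1839 0.0942] rect [array([429.0145, 183.8918]), array([63.0471, 61.61  ]), np.float64(26.0924)] z [0.0857 0.0952 0.1006]
scene rib 190 mean [ 0.581  -0.1531  0.1377] rect [array([ 577.9981, -156.1628]), array([57.2326, 15.9975]), np.float64(43.651)] z [0.1295 0.1382 0.1412]
scene captop 503 mean [ 0.5824 -0.1514  0.1082] rect [array([ 579.9444, -154.6048]), array([63.1179, 63.2688]), np.float64(38.5423)] z [0.101  0.1086 0.1137]
scene lane 5029 [array([569.5293, 176.9989]), array([409.3247, 404.3902]), np.float64(39.9953)] [0.5729935  0.18169204 0.02310899]
```

View pics/crop0.png

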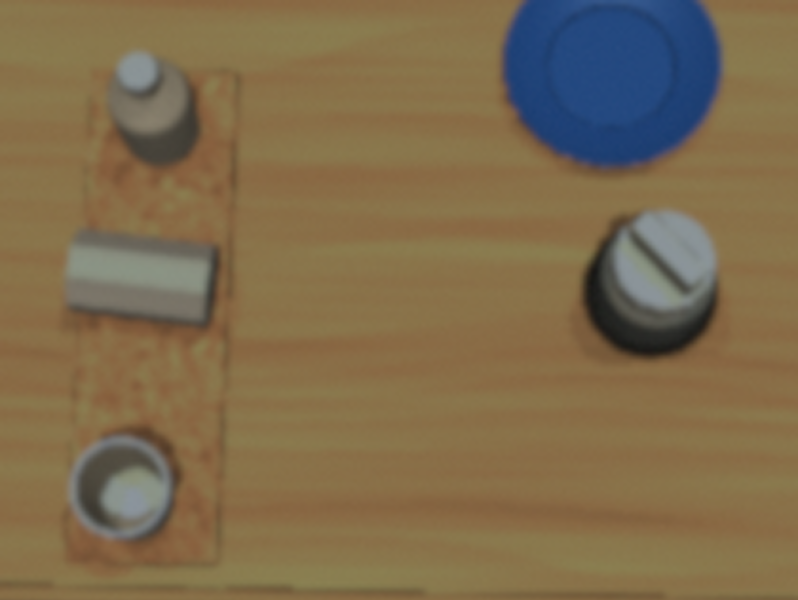

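The crop shows lane corners at about (90,70), (238,72), (218,562), (65,560). The cap's rib runs about 44° in world axes. Next I'll find the lane centre, the cup and bottle axes, and the first move.

```bash
cat > m2.py <<'E'
from h import *
from scipy.optimize import least_squares
print([a for a in dir(manip) if a[0]!='_'])
d=np.load('top0.npz');K=d['K'];W=d['W']
def px(u,v,z):
    r=W[:3,:3]@np.array([(u-K[0,2])/K[0,0],(v-K[1,2])/K[1,1],1]);return W[:3,3]+r*(z-W[2,3])/r[2]
q=np.array([px(215+a/3.8-.4,135+b/3.8-.4,.023) for a,b in((90,70),(238,72),(218,562),(65,560))]);print(q.round(4),q.mean(0))
e=(q[0]+q[1]-q[2]-q[3])/2;print(np.linalg.norm(e),np.degrees(np.arctan2(e[1],e[0])))
for nm,c,r,z0,z1 in(('bottle',(.68,.176),.027,.035,.09),('cup',(.428,.184),.032,.035,.085)):
  for n in('top','scene'):
    P=np.load(n+'0.npz')['P'];X,Y,Z=P[...,0],P[...,1],P[...,2]
    m=(np.hypot(X-c[0],Y-c[1])<r*1.6)&(Z>z0)&(Z<z1);p=P[m]
    s=least_squares(lambda a:np.hypot(p[:,0]-a[0],p[:,1]-a[1])-r,c,loss='soft_l1',f_scale=.002);print(nm,n,len(p),s.x.round(4),s.cost)
E
python3 m2.py
```

```text
['IKError', 'grab_frame', 'job_done', 'pinch_z', 'state']
[[0.7245 0.2283 0.023 ]
 [0.7246 0.1266 0.023 ]
 [0.388  0.1284 0.023 ]
 [0.3874 0.2292 0.023 ]] [0.55612223 0.17812261 0.023     ]
0.33684203398541424 -0.22772071449545894
bottle top 142 [0.6827 0.1774] 3.335334909998694e-05
bottle scene 328 [0.6835 0.1761] 4.872014419209248e-05
cup top 184 [0.4221 0.178 ] 0.0009491622569002433
cup scene 626 [0.4312 0.1883] 0.004384981173200687
```

drive_tool(motion=[[[-0.44,0,-0.91],[0,0,0],-1],[[-0.44,0,-0.91],[0,0,0],-1],[[-0.44,0,-0.91],[0,0,0],-1],[[-0.44,0,-0.91],[0,0,0],-1],[[-0.44,0,-0.91],[0,0,0],-1],[[-0.44,0,-0.91],[0,0,0],-1],[[-0.44,0,-0.91],[0,0,0],-1],[[-0.44,0,-0.91],[0,0,0],-1],[[-0.44,0,-0.91],[0,0,0],-1],[[-0.44,0,-0.91],[0,0,0],-1]])

```text
time: 1.1
tool_pos: [0.4103, 0.3848, 0.2307]
tool_rot: [-0.589, 0.589, 0.39, -0.391]
contact_force: [-0.8, -0.2, 0.8]
gripper_width: 0.998
```

drive_tool(motion=[[[-0.44,0,-0.91],[0,0,0],-1],[[-0.44,0,-0.91],[0,0,0],-1],[[-0.44,0,-0.91],[0,0,0],-1],[[-0.44,0,-0.91],[0,0,0],-1],[[-0.44,0,-0.91],[0,0,0],-1],[[-0.44,0,-0.91],[0,0,0],-1],[[-0.44,0,-0.91],[0,0,0],-1],[[-0.44,0,-0.91],[0,0,0],-1],[[-0.44,0,-0.91],[0,0,0],-1],[[-0.44,0,-0.91],[0,0,0],-1]])

```text
time: 2.1
tool_pos: [0.577, 0.195, 0.2306]
tool_rot: [0.589, -0.589, -0.39, 0.391]
contact_force: [0.8, -0.2, -0.6]
gripper_width: 1.001
```

drive_tool(motion=[[[0,0,0],[0,1,0],-1],[[0,0,0],[0,1,0],-1],[[0,0,0],[0,1,0],-1],[[0,0,0],[0,1,0],-1],[[0,0,0],[0,1,0],-1],[[0,0,0],[0,1,0],-1],[[0,0,0],[0,1,0],-1],[[0,0,0],[0,1,0],-1],[[0,0,0],[0,1,0],-1],[[0,0,0],[0,1,0],-1],[[0,0,0],[0,1,0],-1],[[0,0,0],[0,1,0],-1]])

```text
time: 3.3
tool_pos: [0.5764, 0.1959, 0.2305]
tool_rot: [-0.706, 0.706, 0.042, -0.043]
contact_force: [0.0, 0.8, -0.5]
gripper_width: 1.002
```

drive_tool(motion=[[[0,0,0],[0,1,0],-1],[[0,0,0],[0,1,0],-1],[[0,0,0],[0,0.6,0],-1],[[0,0,0],[0,0,0],-1],[[0,0,0],[0,0,0],-1]])

```text
time: 3.8
tool_pos: [0.5765, 0.1959, 0.2308]
tool_rot: [-0.706, 0.706, -0.036, 0.036]
contact_force: [0.3, -0.1, 0.6]
gripper_width: 1.002
```

```bash
cat > w1.py <<'E'
from h import *
s=manip.state();print(s['time'],s['joint_pos'].round(3));print(TW().round(4))
f=grab('wrist','wrist1.png');P=f['P'];np.savez('w1.npz',P=P,img=f['img'],W=f['W'],K=f['camera_matrix'])
X,Y,Z=P[...,0],P[...,1],P[...,2]
m=(np.hypot(X-.573,Y-.181)<.075)&(Z>.04)&(Z<.1);p=P[m]
print(len(p),cv2.minAreaRect((p[:,:2]*1000).astype(np.float32)),np.percentile(p[:,2],[5,50,95]))
E
python3 w1.py
```

```text
3.8 [0.205 0.016 1.651 0.    1.475 0.307]
[[ 9.948e-01 -8.000e-04  1.018e-01  5.765e-01]
 [-1.018e-01 -2.000e-04  9.948e-01  1.959e-01]
 [-8.000e-04 -1.000e+00 -2.000e-04  2.308e-01]
 [ 0.000e+00  0.000e+00  0.000e+00  1.000e+00]]
7840 ((574.0286865234375, 181.0951385498047), (92.97978210449219, 52.11986541748047), 83.6889419555664) [0.06140461 0.07361413 0.07613106]
```

View pics/wrist1.png

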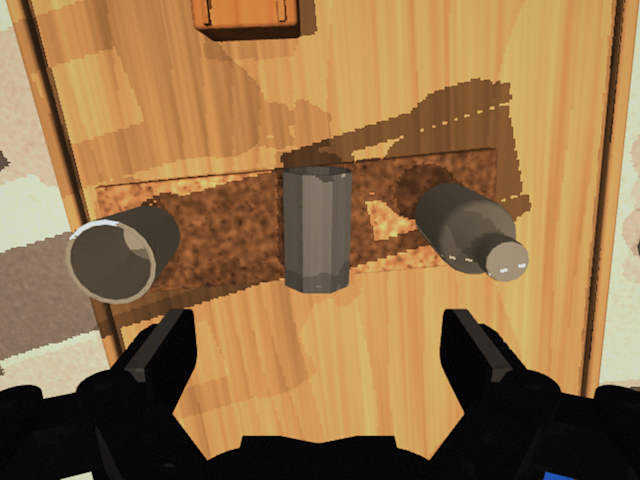

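The wrist view shows the beaker at (317,230), with its mouth end up the picture, between cup (120,260) and bottle (470,235). Next I'll tilt -20° as a test of the J4 direction.

drive_tool(motion=[[[0,0,0],[-1,0,0],-1],[[0,0,0],[-1,0,0],-1],[[0,0,0],[-1,0,0],-1],[[0,0,0],[-1,0,0],-1],[[0,0,0],[0,0,0],-1],[[0,0,0],[0,0,0],-1]])

```text
time: 4.45
tool_pos: [0.5766, 0.1963, 0.2308]
tool_rot: [-0.573, 0.818, -0.042, 0.029]
contact_force: [0.5, -0.1, 0.5]
gripper_width: 1.002
```

```bash
cat > go.py <<'E'
from h import *
import sys
def go(tgt,axis_az=None):
    """grasp point target -> shift in tool units"""
    T=TW();g=T[:3,3]+T[:3,1]*manip.pinch_z
    print('grasp pt',g.round(4),'shift units',(T[:3,:3].T@(np.array(tgt)-g)/.025).round(3))
    s=manip.state();print(s['time'],s['joint_pos'].round(3),s['contact_force'].round(1),round(float(s['gripper_width']),3));print(T.round(4))
if __name__=='__main__': go([float(a) for a in sys.argv[1:4]])
E
python3 - <<'E'
from h import *
d=np.load('w1.npz');P=d['P']
for u,v in((98,190),(495,153),(108,187),(490,154),(493,200),(494,190),(270,280),(365,270)):print((u,v),P[v,u].round(4))
c=np.array([.574,.181]);a=np.array([np.cos(np.radians(83.7)),np.sin(np.radians(83.7))])
f=manip.grab_frame('wrist');print(f['T_tool_cam'].round(3))
g=c+a*.012;print(g)
from go import go
go([g[0],g[1],.049])
E
```

```text
(98, 190) [0.3921 0.2261 0.0229]
(495, 153) [nan nan nan]
(108, 187) [0.4009 0.2277 0.0225]
(490, 154) [0.7228 0.2222 0.0226]
(493, 200) [0.7263 0.1827 0.0218]
(494, 190) [0.7259 0.1919 0.0244]
(270, 280) [0.5264 0.1299 0.0237]
(365, 270) [0.6125 0.1305 0.0231]
[[ 1.    -0.001 -0.001  0.   ]
 [ 0.    -0.287  0.958 -0.143]
 [-0.001 -0.958 -0.287  0.073]
 [ 0.     0.     0.     1.   ]]
[0.57531681 0.19292753]
grasp pt [0.5774 0.2021 0.2488] shift units [-0.043  7.643  2.372]
4.5 [ 0.346  0.132  1.557 -0.312  1.608  0.462] [ 0.5 -0.2 -0.2] 0.998
[[ 9.947e-01 -3.530e-02  9.650e-02  5.767e-01]
 [-1.028e-01 -3.390e-01  9.351e-01  1.958e-01]
 [-3.000e-04 -9.401e-01 -3.409e-01  2.313e-01]
 [ 0.000e+00  0.000e+00  0.000e+00  1.000e+00]]
```

drive_tool(motion=[[[0,0,0.8],[0,0,0],-1],[[0,0,0.8],[0,0,0],-1],[[-0.04,0,0.77],[0,0,0],-1],[[0,1,0],[0,0,0],-1],[[0,1,0],[0,0,0],-1],[[0,1,0],[0,0,0],-1],[[0,1,0],[0,0,0],-1],[[0,1,0],[0,0,0],-1],[[0,1,0],[0,0,0],-1],[[0,0.6,0],[0,0,0],-1],[[0,0.4,0],[0,0,0],-1],[[0,0.4,0],[0,0,0],-1]])

```text
time: 5.7
tool_pos: [0.5754, 0.189, 0.0369]
tool_rot: [-0.573, 0.818, -0.042, 0.03]
contact_force: [-0.4, -0.2, 0.1]
gripper_width: 1.002
```

drive_tool(motion=[[[0,0.2,0],[0,0,0],-1],[[0,0,0],[0,0,0],-1],[[0,0,0],[0,0,0],-1]])

```text
time: 6.0
tool_pos: [0.5754, 0.1871, 0.0333]
tool_rot: [-0.573, 0.818, -0.042, 0.03]
contact_force: [0.7, -0.2, -0.3]
gripper_width: 1.002
```

```bash
python3 go.py .5753 .1929 .049
```

```text
grasp pt [0.576  0.1935 0.0508] shift units [-0.027  0.078  0.001]
6.0 [ 0.335  0.32   1.691 -0.328  1.296  0.554] [ 0.7 -0.2 -0.3] 1.002
[[ 0.9947 -0.0339  0.0971  0.5754]
 [-0.1028 -0.3398  0.9349  0.1871]
 [ 0.0013 -0.9399 -0.3414  0.0333]
 [ 0.      0.      0.      1.    ]]
```

drive_tool(motion=[[[-0.03,0.07,0],[0,0,0],-1],[[0,0,0],[0,0,0],0],[[0,0,0],[0,0,0],1],[[0,0,0],[0,0,0],1],[[0,0,0],[0,0,0],1],[[0,0,0],[0,0,0],1],[[0,0,0],[0,0,0],1],[[0,0,0],[0,0,0],1],[[0,0,0],[0,0,0],1]])

```text
time: 6.9
tool_pos: [0.5744, 0.1866, 0.0314]
tool_rot: [-0.573, 0.818, -0.042, 0.03]
contact_force: [-0.6, 1.6, 4.9]
gripper_width: 0.601
```

drive_tool(motion=[[[0,-0.75,0.27],[0,0,0],1],[[0,-0.75,0.27],[0,0,0],1],[[0,0,0],[0,0,0],1]])

```text
time: 7.2
tool_pos: [0.5776, 0.2128, 0.0628]
tool_rot: [-0.573, 0.818, -0.041, 0.03]
contact_force: [0.2, 0.1, -1.4]
gripper_width: 0.599
```

```bash
python3 go.py .5565 .179 .081
```

```text
grasp pt [0.5782 0.2191 0.0804] shift units [-0.701  0.549 -1.592]
7.2 [ 0.371  0.308  1.649 -0.317  1.356  0.568] [ 0.2  0.1 -1.4] 0.599
[[ 0.9948 -0.0323  0.0966  0.5776]
 [-0.1018 -0.3392  0.9352  0.2128]
 [ 0.0026 -0.9402 -0.3407  0.0628]
 [ 0.      0.      0.      1.    ]]
```

drive_tool(motion=[[[0,-0.9,-0.32],[0,0,0],1],[[0,-0.9,-0.32],[0,0,0],1],[[0,-0.9,-0.32],[0,0,0],1],[[0,0,0],[1,0,0],1],[[0,0,0],[1,0,0],1],[[0,0,0],[1,0,0],1],[[0,0,0],[1,0,0],1],[[0,0,0],[1,0,0],1],[[0,0,0],[1,0,0],1],[[0,0,0],[1,0,0],1],[[0,0,0],[1,0,0],1],[[0,0,0],[1,0,0],1]])

```text
time: 8.4
tool_pos: [0.5756, 0.2113, 0.1314]
tool_rot: [0.843, -0.536, 0.029, -0.043]
contact_force: [-0.4, -0.4, -1.1]
gripper_width: 0.6
```

drive_tool(motion=[[[0,0,0],[1,0,0],1],[[0,0,0],[1,0,0],1],[[0,0,0],[1,0,0],1],[[0,0,0],[1,0,0],1],[[0,0,0],[1,0,0],1],[[0,0,0],[1,0,0],1],[[0,0,0],[1,0,0],1],[[0,0,0],[1,0,0],1],[[0,0,0],[1,0,0],1],[[0,0,0],[0,0,0],1],[[0,0,0],[0,0,0],1]])

```text
time: 9.5
tool_pos: [0.5759, 0.2119, 0.1315]
tool_rot: [0.983, -0.174, 0.011, -0.051]
contact_force: [0.1, 0.4, -0.0]
gripper_width: 0.601
```

```bash
python3 - <<'E'
from h import *
from go import go
go([.5565,.179,.081])
f=grab('scene','scene2.png');P=f['P'];X,Y,Z=P[...,0],P[...,1],P[...,2]
f2=grab('wrist')
c=TW()[:3,3]
cv2.imwrite('pics/s2.png',np.hstack([cv2.resize(f['img'][200:440,300:560],(400,370)),cv2.resize(f2['img'],(400,300))[0:300] if 0 else cv2.resize(f2['img'],(400,370))]))
E
```

```text
grasp pt [0.5741 0.1944 0.1379] shift units [-0.629  0.14  -2.376]
9.5 [-0.224  0.233  1.942  1.214  1.469 -0.604] [ 0.1  0.4 -0. ] 0.601
[[ 0.9946  0.0963  0.0385  0.5759]
 [-0.1037  0.9341  0.3417  0.2119]
 [-0.0031 -0.3438  0.939   0.1315]
 [ 0.      0.      0.      1.    ]]
```

View pics/s2.png

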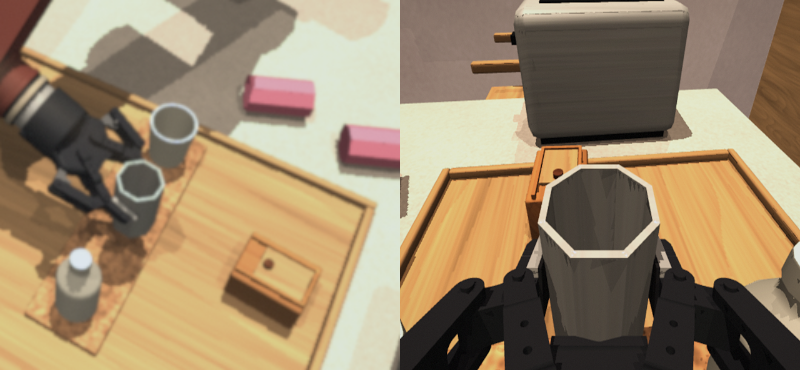

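The scene and wrist views show the beaker upright in the jaws, mouth up. I'll measure the rim tilt and centre from the depth data.

```bash
cat > rim.py <<'E'
from h import *
def rim(zc,c,tol=.006,r0=.022,r1=.032,r=.08):
    out=[]
    for n in('wrist','scene'):
        f=grab(n);P=f['P'];X,Y,Z=P[...,0],P[...,1],P[...,2]
        m=(abs(Z-zc)<tol)&(np.hypot(X-c[0],Y-c[1])<.035);p=P[m]
        if len(p)<20: print(n,len(p));continue
        A=np.c_[p[:,:2]-p[:,:2].mean(0),np.ones(len(p))];k=np.linalg.lstsq(A,p[:,2],rcond=None)[0]
        h=cv2.minAreaRect((p[:,:2]*1000).astype(np.float32))
        print(n,len(p),'tilt deg x,y',np.degrees(k[:2]).round(2),'z',k[2].round(4),'rect',h)
if __name__=='__main__':
    T=TW();g=T[:3,3]+T[:3,1]*manip.pinch_z;print(g)
    import sys
    rim(float(sys.argv[1]) if len(sys.argv)>1 else g[2]+.034,g[:2])
E
python3 rim.py
```

```text
[0.5750107  0.19470287 0.13981237]
wrist 9967 tilt deg x,y [-0.04 -0.4 ] z 0.1722 rect ((575.437255859375, 194.97305297851562), (54.33095169067383, 52.47679901123047), 84.11808013916016)
scene 255 tilt deg x,y [ 0.11 -0.07] z 0.1733 rect ((575.5933227539062, 195.5195770263672), (51.82350158691406, 52.99348068237305), 86.61357879638672)
```

drive_tool(motion=[[[-0.17,-0.065,-0.34],[0,0,0],1],[[-0.17,-0.065,-0.34],[0,0,0],1],[[-0.17,-0.065,-0.34],[0,0,0],1],[[-0.17,-0.065,-0.34],[0,0,0],1],[[0,0.11,-0.3],[0,0,0],1],[[0,0.11,-0.3],[0,0,0],1],[[0,0.11,-0.3],[0,0,0],1],[[0,0,0],[0,0,0],1],[[0,0,0],[0,0,0],1]])

```text
time: 10.6
tool_pos: [0.558, 0.1965, 0.0792]
tool_rot: [0.984, -0.173, 0.009, -0.051]
contact_force: [-0.6, -0.3, -1.3]
gripper_width: 0.6
```

```bash
python3 rim.py .1185; python3 go.py .5565 .179 .081
```

```text
[0.55619788 0.17898743 0.08563353]
wrist 10975 tilt deg x,y [-0.05 -0.42] z 0.1176 rect ((556.6250610351562, 178.94049072265625), (53.59977722167969, 52.449249267578125), 83.98424530029297)
scene 244 tilt deg x,y [0.13 0.16] z 0.1186 rect ((556.5989379882812, 179.25917053222656), (52.153785705566406, 54.521602630615234), 83.40065002441406)
grasp pt [0.5564 0.1789 0.0862] shift units [ 0.002  0.075 -0.192]
10.7 [-0.261  0.307  1.972  1.205  1.46  -0.716] [-0.6  0.2 -0.3] 0.604
[[ 9.947e-01  9.680e-02  3.450e-02  5.583e-01]
 [-1.028e-01  9.347e-01  3.402e-01  1.964e-01]
 [ 7.000e-04 -3.419e-01  9.397e-01  7.980e-02]
 [ 0.000e+00  0.000e+00  0.000e+00  1.000e+00]]
```

drive_tool(motion=[[[0,0.014,-0.038],[0,0,0],1],[[0,0.014,-0.038],[0,0,0],1],[[0,0,0],[0,0,0],1]])

```text
time: 11.0
tool_pos: [0.5579, 0.1964, 0.0774]
tool_rot: [0.983, -0.173, 0.009, -0.051]
contact_force: [0.3, -0.3, -1.2]
gripper_width: 0.6
```

drive_tool(motion=[[[0,0.014,-0.038],[0,0,0],1],[[0,0,0],[0,0,0],1]])

```text
time: 11.2
tool_pos: [0.5579, 0.1964, 0.0763]
tool_rot: [0.983, -0.173, 0.009, -0.051]
contact_force: [0.3, 0.2, -1.1]
gripper_width: 0.599
```

drive_tool(motion=[[[0,0.014,-0.038],[0,0,0],1],[[0,0,0],[0,0,0],1]])

```text
time: 11.4
tool_pos: [0.5579, 0.1964, 0.0752]
tool_rot: [0.984, -0.173, 0.009, -0.051]
contact_force: [0.2, 0.4, -1.1]
gripper_width: 0.595
```

Not in contact yet, so I'll go down another half millimetre at a time.

drive_tool(motion=[[[0,0.007,-0.019],[0,0,0],1],[[0,0,0],[0,0,0],1]])

```text
time: 11.6
tool_pos: [0.5579, 0.1964, 0.0748]
tool_rot: [0.984, -0.173, 0.009, -0.051]
contact_force: [0.3, 0.4, -1.5]
gripper_width: 0.597
```

drive_tool(motion=[[[0,0.007,-0.019],[0,0,0],1],[[0,0,0],[0,0,0],1]])

```text
time: 11.8
tool_pos: [0.558, 0.1963, 0.0745]
tool_rot: [0.984, -0.173, 0.009, -0.051]
contact_force: [-0.4, -1.2, -0.4]
gripper_width: 0.6
```

```bash
python3 rim.py .1145; python3 -c "
from plant import manip
print(manip.state()['contact_force'])"
```

```text
[0.55619178 0.17886638 0.08092234]
wrist 10340 tilt deg x,y [-0.04 -0.33] z 0.1132 rect ((556.7643432617188, 179.24398803710938), (53.505401611328125, 53.22743606567383), 39.354862213134766)
scene 234 tilt deg x,y [-0.04  0.48] z 0.1138 rect ((556.7987670898438, 179.05392456054688), (54.462249755859375, 52.24711608886719), 39.5327033996582)
[ 0.01007545 -0.50406146  0.48226545]
```

drive_tool(motion=[[[0,0.007,-0.019],[0,0,0],1],[[0,0,0],[0,0,0],1]])

```text
time: 12.1
tool_pos: [0.558, 0.1964, 0.0746]
tool_rot: [0.984, -0.173, 0.009, -0.051]
contact_force: [-2.0, -1.4, 4.6]
gripper_width: 0.596
```

drive_tool(motion=[[[0,0,0],[0,0,0],0],[[0,0,0],[0,0,0],-0.5],[[0,0,0],[0,0,0],-1],[[0,0,0],[0,0,0],-1],[[0,0,0],[0,0,0],-1],[[0,0,0],[0,0,0],-1],[[0,0,0],[0,0,0],-1]])

```text
time: 12.8
tool_pos: [0.5579, 0.1964, 0.0737]
tool_rot: [0.983, -0.173, 0.009, -0.051]
contact_force: [0.5, 0.1, 0.4]
gripper_width: 1.001
```

```bash
python3 rim.py .1145;python3 go.py .577 -.156 .25
```

```text
[0.5561094 0.1788918 0.0801461]
wrist 10426 tilt deg x,y [-0.03 -0.36] z 0.1132 rect ((556.6476440429688, 178.38685607910156), (53.8779296875, 52.46067810058594), 84.31183624267578)
scene 229 tilt deg x,y [-0.15 -0.55] z 0.114 rect ((556.8975830078125, 178.72726440429688), (52.5493278503418, 52.930816650390625), 85.33258056640625)
grasp pt [0.5561 0.1789 0.0802] shift units [  2.209 -14.764   1.854]
12.9 [-0.261  0.319  1.971  1.206  1.456 -0.725] [ 1.1 -0.3  0.3] 1.002
[[ 0.9947  0.0967  0.0353  0.5579]
 [-0.1029  0.9347  0.3403  0.1964]
 [-0.     -0.3421  0.9397  0.0738]
 [ 0.      0.      0.      1.    ]]
```

drive_tool(motion=[[[0,-0.5,0],[0,0,0],-1],[[0,-0.7,0],[0,0,0],-1],[[0,-1,0],[0,0,0],-1],[[0,-1,0],[0,0,0],-1],[[0,-0.8,0],[0,0,0],-1],[[0,-0.34,0.94],[0,0,0],-1],[[0,-0.34,0.94],[0,0,0],-1],[[0,-0.34,0.94],[0,0,0],-1],[[0,-0.34,0.94],[0,0,0],-1],[[0,-0.34,0.94],[0,0,0],-1]])

```text
time: 13.9
tool_pos: [0.5481, 0.1024, 0.2343]
tool_rot: [0.983, -0.174, 0.009, -0.051]
contact_force: [2.1, 0.7, -0.2]
gripper_width: 0.996
```

drive_tool(motion=[[[0,0,0],[-1,0,0],-1],[[0,0,0],[-1,0,0],-1],[[0,0,0],[-1,0,0],-1],[[0,0,0],[-1,0,0],-1],[[0,0,0],[-1,0,0],-1],[[0,0,0],[-1,0,0],-1],[[0,0,0],[-1,0,0],-1],[[0,0,0],[-1,0,0],-1],[[0,0,0],[-1,0,0],-1],[[0,0,0],[-1,0,0],-1],[[0,0,0],[-1,0,0],-1],[[0,0,0],[-1,0,0],-1]])

```text
time: 15.1
tool_pos: [0.5483, 0.1022, 0.2338]
tool_rot: [0.764, -0.643, 0.033, -0.04]
contact_force: [-0.8, -0.2, -0.4]
gripper_width: 1.0
```

drive_tool(motion=[[[0,0,0],[-1,0,0],-1],[[0,0,0],[-1,0,0],-1],[[0,0,0],[0,0,0],-1],[[0,0,0],[0,0,0],-1]])

```text
time: 15.5
tool_pos: [0.5481, 0.103, 0.233]
tool_rot: [0.707, -0.706, 0.037, -0.036]
contact_force: [0.3, 0.6, 0.1]
gripper_width: 1.004
```

```bash
python3 go.py .577 -.156 .25
```

```text
grasp pt [0.5481 0.103  0.2517] shift units [  2.215   0.054 -10.186]
15.5 [ 5.200e-02 -1.090e-01  1.768e+00  1.000e-03  1.482e+00  1.550e-01] [0.3 0.6 0.1] 1.004
[[ 9.947e-01 -4.000e-04  1.029e-01  5.481e-01]
 [-1.029e-01  1.300e-03  9.947e-01  1.030e-01]
 [-5.000e-04 -1.000e+00  1.200e-03  2.330e-01]
 [ 0.000e+00  0.000e+00  0.000e+00  1.000e+00]]
```

drive_tool(motion=[[[0.2,0,-0.93],[0,0.7,0],-1],[[0.2,0,-0.93],[0,0,0],-1],[[0.2,0,-0.93],[0,0,0],-1],[[0.2,0,-0.93],[0,0,0],-1],[[0.2,0,-0.93],[0,0,0],-1],[[0.2,0,-0.93],[0,0,0],-1],[[0.2,0,-0.93],[0,0,0],-1],[[0.2,0,-0.93],[0,0,0],-1],[[0.2,0,-0.93],[0,0,0],-1],[[0.2,0,-0.93],[0,0,0],-1],[[0.2,0,-0.93],[0,0,0],-1]])

```text
time: 16.6
tool_pos: [0.5614, -0.1601, 0.2329]
tool_rot: [0.705, -0.704, 0.059, -0.059]
contact_force: [0.4, 0.0, -0.1]
gripper_width: 1.0
```

drive_tool(motion=[[[0,0,0],[0,1,0],-1],[[0,0,0],[0,1,0],-1],[[0,0,0],[0,1,0],-1],[[0,0,0],[0,1,0],-1],[[0,0,0],[0,1,0],-1],[[0,0,0],[0,1,0],-1],[[0,0,0],[0,1,0],-1],[[0,0,0],[0,0.4,0],-1],[[0,0,0],[0,0,0],-1],[[0,0,0],[0,0,0],-1]])

```text
time: 17.6
tool_pos: [0.5617, -0.1588, 0.2329]
tool_rot: [0.65, -0.65, 0.279, -0.279]
contact_force: [0.9, -0.1, 0.5]
gripper_width: 1.003
```

```bash
cat > w2.py <<'E'
from h import *
from go import go
f=grab('wrist','wrist2.png');P=f['P'];X,Y,Z=P[...,0],P[...,1],P[...,2]
for nm,a,b in(('rib',.128,.15),('top',.102,.114)):
    p=P[(np.hypot(X-.577,Y+.156)<.045)&(Z>a)&(Z<b)]
    if len(p)>9:print(nm,len(p),cv2.minAreaRect((p[:,:2]*1000).astype(np.float32)),np.median(p[:,2]))
go([.577,-.156,.130])
f=grab('scene','scene3.png')
E
python3 w2.py
```

```text
rib 2455 ((578.38916015625, -156.260009765625), (54.12480163574219, 15.876646041870117), 43.613956451416016) 0.13813997432120462
top 5022 ((578.930908203125, -155.46958923339844), (61.93804931640625, 63.8873291015625), 44.57665252685547) 0.10825521266137883
grasp pt [ 0.5619 -0.1587  0.2517] shift units [0.342 4.866 0.511]
17.65 [-0.403 -0.045  1.709  0.     1.479  0.408] [-0.6  0.3 -1.1] 0.998
[[ 6.892e-01  0.000e+00  7.246e-01  5.619e-01]
 [-7.246e-01  5.000e-04  6.892e-01 -1.587e-01]
 [-4.000e-04 -1.000e+00  4.000e-04  2.330e-01]
 [ 0.000e+00  0.000e+00  0.000e+00  1.000e+00]]
```

View pics/wrist2.png

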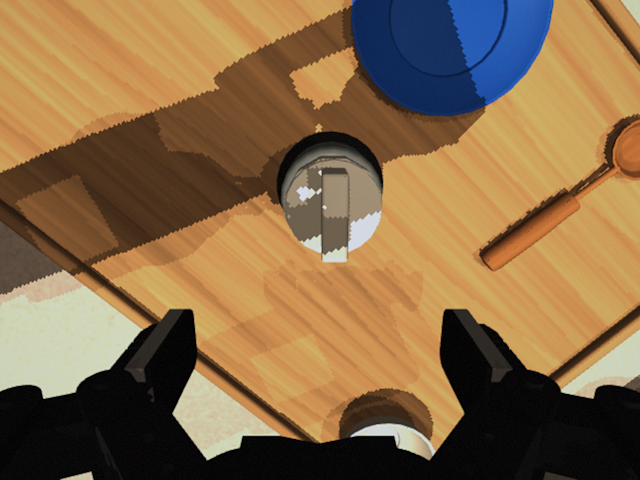

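The wrist view shows the cap rib upright in the image at (335,215), aligned with the jaws. I'll descend and grip.

drive_tool(motion=[[[0.38,0,0.55],[0,0,0],-1],[[0,0.9,0],[0,0,0],-1],[[0,0.9,0],[0,0,0],-1],[[0,0.9,0],[0,0,0],-1],[[0,0.9,0],[0,0,0],-1],[[0,0.6,0],[0,0,0],-1],[[0,0.4,0],[0,0,0],-1],[[0,0.25,0],[0,0,0],-1],[[0,0,0],[0,0,0],-1],[[0,0,0],[0,0,0],-1]])

```text
time: 18.7
tool_pos: [0.5793, -0.1557, 0.1127]
tool_rot: [0.65, -0.65, 0.278, -0.279]
contact_force: [0.3, -0.4, 0.5]
gripper_width: 1.0
```

```bash
python3 go.py .5784 -.156 .130
```

```text
grasp pt [ 0.5793 -0.1557  0.1314] shift units [-0.015  0.057 -0.035]
18.7 [-0.387  0.093  1.775  0.     1.272  0.423] [ 0.3 -0.4  0.5] 1.0
[[ 6.896e-01  1.400e-03  7.242e-01  5.793e-01]
 [-7.242e-01 -5.000e-04  6.896e-01 -1.557e-01]
 [ 1.400e-03 -1.000e+00  6.000e-04  1.127e-01]
 [ 0.000e+00  0.000e+00  0.000e+00  1.000e+00]]
```

drive_tool(motion=[[[-0.02,0,-0.03],[0,0,0],0],[[0,0,0],[0,0,0],1],[[0,0,0],[0,0,0],1],[[0,0,0],[0,0,0],1],[[0,0,0],[0,0,0],1],[[0,0,0],[0,0,0],1],[[0,0,0],[0,0,0],1],[[0,0,0],[0,0,0],1],[[0,0,0],[0,0,0],1],[[0,0,0],[0,0,0],1]])

```text
time: 19.7
tool_pos: [0.5781, -0.1557, 0.1121]
tool_rot: [0.65, -0.65, 0.278, -0.279]
contact_force: [0.6, -0.0, 2.9]
gripper_width: 0.172
```

drive_tool(motion=[[[0,0,0],[0,0.6,0],1],[[0,0,0],[0,0.6,0],1],[[0,0,0],[0,0,0],1]])

```text
time: 20.0
tool_pos: [0.578, -0.1557, 0.1121]
tool_rot: [0.634, -0.634, 0.312, -0.312]
contact_force: [-0.2, -0.2, 3.8]
gripper_width: 0.175
```

```bash
cat > st.py <<'E'
from h import *
s=manip.state();T=TW();print(round(s['time'],2),T[:3,3].round(4),'az',np.degrees(np.arctan2(T[1,0],T[0,0])).round(2),'F',s['contact_force'].round(1),'M',s['ft_torque'].round(2),'j',s['joint_pos'].round(3),'eff6',s['joint_efforts'][5].round(2),'w',round(float(s['gripper_width']),3))
E
python3 st.py
```

```text
20.0 [ 0.578  -0.1557  0.1121] az -52.4 F [-0.2 -0.2  3.8] M [ 0.02  0.03 -0.05] j [-0.387  0.092  1.778 -0.     1.271  0.527] eff6 0.2 w 0.175
```

drive_tool(motion=[[[0,0,0],[0,0.6,0],1],[[0,0,0],[0,0.6,0],1],[[0,0,0],[0,0,0],1]])

```text
time: 20.3
tool_pos: [0.578, -0.1557, 0.1121]
tool_rot: [0.617, -0.617, 0.344, -0.345]
contact_force: [0.4, 0.2, 3.9]
gripper_width: 0.174
```

```bash
python3 st.py
```

```text
20.3 [ 0.578  -0.1557  0.1121] az -58.35 F [0.4 0.2 3.9] M [ 0.05  0.03 -0.05] j [-0.387  0.092  1.778 -0.     1.271  0.631] eff6 0.19 w 0.174
```

drive_tool(motion=[[[0,0,0],[0,0.6,0],1],[[0,0,0],[0,0.6,0],1],[[0,0,0],[0,0,0],1]])

```text
time: 20.6
tool_pos: [0.578, -0.1556, 0.1121]
tool_rot: [0.599, -0.599, 0.376, -0.376]
contact_force: [-1.0, 0.8, 4.2]
gripper_width: 0.176
```

```bash
python3 st.py
```

```text
20.6 [ 0.578  -0.1556  0.1121] az -64.31 F [-1.   0.8  4.2] M [ 0.04  0.05 -0.04] j [-0.387  0.092  1.778  0.     1.272  0.735] eff6 0.19 w 0.176
```

drive_tool(motion=[[[0,0,0],[0,0.6,0],1],[[0,0,0],[0,0.6,0],1],[[0,0,0],[0,0,0],1]])

```text
time: 20.9
tool_pos: [0.5781, -0.1545, 0.1121]
tool_rot: [0.579, -0.578, 0.407, -0.406]
contact_force: [-0.4, 3.2, 5.2]
gripper_width: 0.176
```

```bash
python3 st.py
```

```text
20.9 [ 0.5781 -0.1545  0.1121] az -70.18 F [-0.4  3.2  5.2] M [0.73 0.04 0.55] j [-0.386  0.092  1.778  0.002  1.273  0.838] eff6 0.76 w 0.176
```

drive_tool(motion=[[[0,0,0],[0,0.6,0],1],[[0,0,0],[0,0.6,0],1],[[0,0,0],[0,0,0],1]])

```text
time: 21.2
tool_pos: [0.5778, -0.1546, 0.1124]
tool_rot: [0.557, -0.557, 0.436, -0.435]
contact_force: [-1.6, 3.6, 6.1]
gripper_width: 0.173
```

```bash
python3 st.py
```

```text
21.2 [ 0.5778 -0.1546  0.1124] az -76.04 F [-1.6  3.6  6.1] M [0.65 0.4  1.33] j [-3.860e-01  9.200e-02  1.778e+00  1.000e-03  1.274e+00  9.410e-01] eff6 1.52 w 0.173
```

drive_tool(motion=[[[0,0,0],[0,0.6,0],1],[[0,0,0],[0,0.6,0],1],[[0,0,0],[0,0,0],1]])

```text
time: 21.5
tool_pos: [0.578, -0.1545, 0.1126]
tool_rot: [-0.535, 0.535, -0.463, 0.463]
contact_force: [-0.8, 2.9, 7.4]
gripper_width: 0.176
```

```bash
python3 st.py
```

```text
21.5 [ 0.578  -0.1545  0.1126] az -81.76 F [-0.8  2.9  7.4] M [0.86 0.32 2.76] j [-0.386  0.091  1.777  0.     1.274  1.041] eff6 2.95 w 0.176
```

Clockwise stops dead about 22° from the start, where the moment rises to 2.8 N m. I'll turn anticlockwise.

drive_tool(motion=[[[0,0,0],[0,-0.8,0],1],[[0,0,0],[0,-0.8,0],1],[[0,0,0],[0,-0.8,0],1],[[0,0,0],[0,-0.8,0],1],[[0,0,0],[0,-0.8,0],1],[[0,0,0],[0,-0.8,0],1],[[0,0,0],[0,-0.8,0],1],[[0,0,0],[0,-0.8,0],1],[[0,0,0],[0,0,0],1]])

```text
time: 22.4
tool_pos: [0.578, -0.1559, 0.1122]
tool_rot: [-0.64, 0.64, -0.3, 0.301]
contact_force: [0.3, 0.2, 4.8]
gripper_width: 0.173
```

```bash
python3 st.py
```

```text
22.4 [ 0.578  -0.1559  0.1122] az -50.3 F [0.3 0.2 4.8] M [-0.15  0.03  0.  ] j [-0.387  0.092  1.778 -0.     1.271  0.491] eff6 -0.29 w 0.173
```

drive_tool(motion=[[[0,0,0],[0,-0.8,0],1],[[0,0,0],[0,-0.8,0],1],[[0,0,0],[0,-0.8,0],1],[[0,0,0],[0,-0.8,0],1],[[0,0,0],[0,-0.8,0],1],[[0,0,0],[0,-0.8,0],1],[[0,0,0],[0,0,0],1]])

```text
time: 23.1
tool_pos: [0.5781, -0.1558, 0.1121]
tool_rot: [-0.688, 0.689, -0.161, 0.162]
contact_force: [0.2, -0.2, 3.6]
gripper_width: 0.179
```

```bash
python3 st.py
```

```text
23.1 [ 0.5781 -0.1558  0.1121] az -26.41 F [ 0.2 -0.2  3.6] M [-0.14  0.04  0.06] j [-0.387  0.092  1.778 -0.     1.271  0.074] eff6 -0.27 w 0.179
```

Past the start angle with no resistance, so anticlockwise is the freeing direction. I'll continue to about +40°.

drive_tool(motion=[[[0,0,0],[0,-1,0],1],[[0,0,0],[0,-1,0],1],[[0,0,0],[0,-1,0],1],[[0,0,0],[0,-1,0],1],[[0,0,0],[0,-1,0],1],[[0,0,0],[0,-1,0],1],[[0,0,0],[0,-1,0],1],[[0,0,0],[0,-1,0],1],[[0,0,0],[0,-1,0],1],[[0,0,0],[0,-1,0],1],[[0,0,0],[0,-1,0],1],[[0,0,0],[0,-1,0],1]])

```text
time: 24.3
tool_pos: [0.5783, -0.1557, 0.1122]
tool_rot: [-0.677, 0.677, 0.205, -0.205]
contact_force: [0.8, -0.6, 3.5]
gripper_width: 0.177
```

drive_tool(motion=[[[0,0,0],[0,-1,0],1],[[0,0,0],[0,0,0],1],[[0,0,0],[0,0,0],1]])

```text
time: 24.6
tool_pos: [0.5782, -0.1557, 0.1121]
tool_rot: [-0.668, 0.668, 0.233, -0.233]
contact_force: [1.1, 0.1, 4.7]
gripper_width: 0.175
```

```bash
python3 st.py; python3 - <<'E'
from h import *
f=grab('wrist','wrist3.png')
cv2.imwrite('pics/w3.png',f['img'])
E
```

```text
24.6 [ 0.5782 -0.1557  0.1121] az 38.45 F [1.1 0.1 4.7] M [-0.   -0.14 -0.01] j [-0.387  0.092  1.778  0.     1.271 -1.058] eff6 0.0 w 0.175
```

View pics/w3.png

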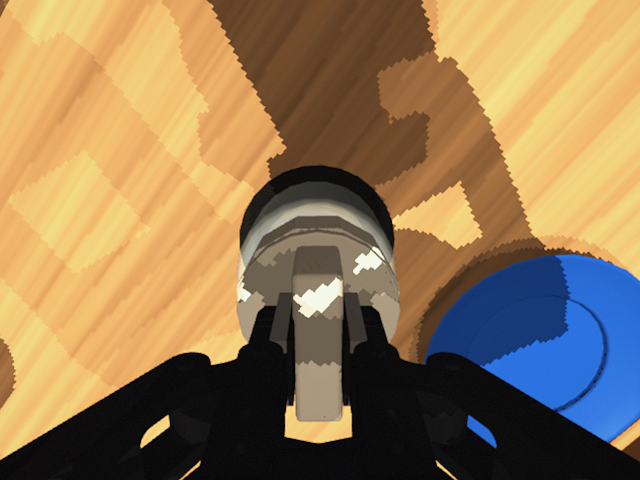

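The wrist view shows the rib square between the pads at (320,330), so the cap turned with the jaws, about 85° from the start. I'll lift gently.

drive_tool(motion=[[[0,-0.1,0],[0,0,0],1],[[0,-0.1,0],[0,0,0],1],[[0,-0.1,0],[0,0,0],1],[[0,0,0],[0,0,0],1]])

```text
time: 25.05
tool_pos: [0.5775, -0.1554, 0.1191]
tool_rot: [0.668, -0.667, -0.233, 0.234]
contact_force: [-0.1, 0.7, 0.0]
gripper_width: 0.169
```

drive_tool(motion=[[[0,-0.2,0],[0,0,0],1],[[0,-0.3,0],[0,0,0],1],[[0,-0.4,0],[0,0,0],1],[[0,-0.4,0],[0,0,0],1],[[0,-0.4,0],[0,0,0],1],[[0,-0.4,0],[0,0,0],1],[[0,-0.4,0],[0,0,0],1],[[0,-0.4,0],[0,0,0],1],[[0,-0.3,0],[0,0,0],1],[[0,-0.2,0],[0,0,0],1],[[0,0,0],[0,0,0],1]])

```text
time: 26.15
tool_pos: [0.5782, -0.1557, 0.2052]
tool_rot: [-0.667, 0.668, 0.234, -0.233]
contact_force: [-0.9, 0.5, -1.0]
gripper_width: 0.175
```

drive_tool(motion=[[[0,-0.2,0],[0,0,0],1],[[0,-0.3,0],[0,0,0],1],[[0,-0.2,0],[0,0,0],1],[[0,0,0],[0,0,0],1],[[0,0,0],[0,0,0],1],[[0,0,0],[0,0,0],1]])

```text
time: 26.75
tool_pos: [0.5776, -0.1555, 0.2214]
tool_rot: [0.668, -0.667, -0.234, 0.234]
contact_force: [-0.1, 1.5, -1.1]
gripper_width: 0.172
```

```bash
python3 st.py; python3 - <<'E'
from h import *
f=grab('top');g=grab('scene')
for n,q in(('top',f),('scene',g)):
    P=q['P'];X,Y,Z=P[...,0],P[...,1],P[...,2]
    for nm,c,r,a,b in(('beaker rim',(.5565,.179),.036,.108,.12),('cup',(.428,.184),.045,.085,.105),('bottle',(.683,.177),.04,.1,.16),('cap',(.578,-.156),.04,.185,.20)):
        p=P[(np.hypot(X-c[0],Y-c[1])<r)&(Z>a)&(Z<b)]
        if len(p)>9:print(n,nm,len(p),cv2.minAreaRect((p[:,:2]*1000).astype(np.float32)),np.median(p[:,2]).round(4))
cv2.imwrite('pics/end.png',np.hstack([cv2.resize(f['img'][130:300,210:420],(400,324)),cv2.resize(g['img'][150:450,140:520],(400,324))]))
E
```

```text
26.75 [ 0.5776 -0.1555  0.2214] az 38.59 F [-0.1  1.5 -1.1] M [-0.02  0.02  0.01] j [-0.387 -0.004  1.687 -0.     1.459 -1.061] eff6 -0.0 w 0.172
top beaker rim 112 ((554.7037963867188, 179.48252868652344), (52.999229431152344, 52.25014114379883), 82.82220458984375) 0.114
top cup 178 ((426.8114318847656, 184.11904907226562), (61.66437530517578, 61.94437026977539), 35.95712661743164) 0.0968
top bottle 343 ((678.7313842773438, 176.09251403808594), (47.2803840637207, 50.944461822509766), 17.660926818847656) 0.1156
scene beaker rim 233 ((556.8936157226562, 178.65147399902344), (53.38602828979492, 52.373226165771484), 39.00080871582031) 0.1145
scene cup 348 ((428.7426452636719, 183.4967803955078), (62.06291580200195, 62.83089828491211), 88.88727569580078) 0.0956
scene bottle 697 ((687.0888671875, 177.7915496826172), (46.740814208984375, 52.07866668701172), 22.89158058166504) 0.116
scene cap 77 ((588.2241821289062, -141.532958984375), (32.08274459838867, 65.2046890258789), 52.327735900878906) 0.1965
```

View pics/end.png

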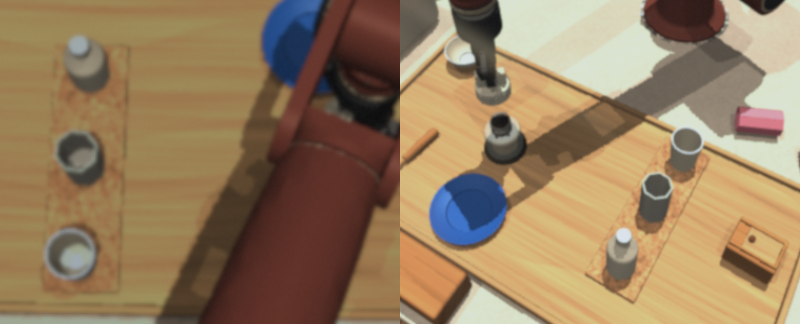

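The final views show the beaker upright between the bottle and cup, at (78,155) left and (655,197) right. The cap is in the gripper well above the open jar, at (492,85) right. Handing in.

```bash
python3 -c "
from plant import manip
print(manip.job_done())"; python3 st.py
```

```text
the job is handed in; nothing more can be done
None
the job is handed in; nothing more can be done
```

I did both parts in the order asked and handed the job in at about 27 s of the 58 s allowed; the hand-in gives no verdict.

- **Beaker:** I stood it mouth up on the cork strip and let go. The rim centre measured about (0.556, 0.179), against a strip centre and bottle–cup midpoint of about (0.556, 0.179). The rim was level to about 0.5°.
- **Cap:** Clockwise stopped dead after about 22°, with the moment rising to 2.8 N m before I turned back. Anticlockwise freed it at about 85° from the start. It lifted straight off and is still in the gripper, about 109 mm above where it sat, by tool travel.
- **Other objects:** The depth data shows the cup and bottle within about 1 mm of where they started. The other objects look undisturbed in the last pictures, though I did not measure them.
- **Disagreements:** The top and scene cameras differed by about 2 mm on the beaker and cup, within their calibration. The bottle fit varied by up to 8 mm with which side each camera sees. The highest wrist force I read was under 10 N.

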